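Put a pair of shoe lasts away and latch the bin gate

TASK

One shoe last of the pair is standing half out of the wooden bin on the bench. With the gate still wide open, slide that last along the bench until it is fully inside the bin beside the other one, both upright; then swing the gate shut and press it until its sprung latch tongue snaps in behind the strike and the gate stays shut by itself. Leave the jars, tub and tools where they are.

Things in the scene. Friction and masses are not known exactly. Their poses are not given: they have to be found in the camera images.
- bin: Open-topped bottomless bin of pale wood, fixed; position and yaw vary. In mm: three walls 12 thick, 90 high; inner width 200 (y -100 to +100), inner depth 210 (to x=212). Origin on the bench at mid-mouth, x into the bin, y to the hinge side, z up. The mouth faces the robot; the gate closes it. The latch-side (-y) wall reaches 20 forward of the mouth.
- strike (a point): Top middle of the steel strike, a block 10 x 10 x 16 mm high on top of the bin's latch-side wall at the mouth: bin x=-7, y=-107, top 106 mm above the bench.
- gate (a joint): Gate angle, rad: 0 shut, grows as the free edge swings out to the robot; stops at 0 and 1.75. Starts 1.15 to 1.6, stays where left (hinge friction 0.04 N m). Plywood board 16 mm thick, top at 90 mm, free edge 204 mm from the hinge axis; shut, its outer face is at bin x=-16 mm, inner face at x=0. 0.3 to 0.6 kg. No handle: push the outer face.
- gate_hinge (a point): Point on the gate's vertical hinge axis at bench height: bin x=-8, y=+106 mm. It turns with the gate: -y points along the gate to its free edge, -x out of its outer face. The axis is in mid-thickness of the board.
- gate_press (a point): Point on the gate's outer face 165 mm from the hinge axis, 60 mm above the bench; a good place to press. Axes as gate_hinge. On the board's top at the free end sits the steel latch case, 53 mm along the gate, 50 thick (18 out of mid-board, 32 inwards), from 90 to 106 mm high: keep the gripper's body clear of it.
- latch_tongue (a joint): Brass tongue's travel into its case, m: 0 out, at most 0.013; spring 2 N, rising to 4.5 N at 10 mm. It sticks 14 mm out of the gate's free edge, slope facing the bin. It meets the strike about 0.13 rad before shut, is pushed in 10 mm (pressing takes about 10 N at gate_press) and springs out behind it in the last 0.01 rad. Short of that the gate is not latched and can swing open.
- last_left: Wooden shoe last, left foot, 0.25 to 0.5 kg. In mm: 170 long, 72 wide at the ball; heel 52 wide, 80 high with an upright half-round back; toe about 20 high. Origin on its underside at mid-length, +x to the toe (heel back 85 behind). Slides on the bench. One last starts inside, in the bin's hinge half; the other in the latch half, heel 60 to 100 out of the mouth; which varies.
- last_right: Wooden shoe last, right foot, 0.25 to 0.5 kg. In mm: 170 long, 72 wide at the ball; heel 52 wide, 80 high with an upright half-round back; toe about 20 high. Origin on its underside at mid-length, +x to the toe (heel back 85 behind). Slides on the bench. One last starts inside, in the bin's hinge half; the other in the latch half, heel 60 to 100 out of the mouth; which varies.
- jar_dye: Bystander: brown glass jar, 66 across, 85 high, standing left of the bin. Origin under its middle. Leave alone.
- jar_wax: Bystander: clear glass jar, 60 across, 70 high, left of the bin. Origin under its middle. Leave alone.
- jar_glue: Bystander: brown glass jar, 72 across, 95 high, right of the bin. Origin under its middle. Leave alone.
- tub: Bystander: open white plastic tub, 110 across, 45 high, right of the bin. Origin under its middle. Leave alone.
- hammer: Bystander: wooden-handled hammer lying to the right in front of the bin, x along its length. Leave alone.
- awl: Bystander: wooden-handled awl, 160 long, lying in front of the bin on the right, x along its length. Leave alone.
- brush: Bystander: wooden-handled brush, 180 long, lying left of the bin beyond the gate's swing, x along its length. Leave alone.
Mind the look-alikes: they are no part of the job. Leave any red look-alike of the last_left alone. Leave any orange look-alike of the last_right alone.

How it is judged (in metres and radians):
On the way:
1. both lasts are upright and fully inside the bin (heels past the mouth) while the gate is still open more than 0.5 rad (x of last_left in the frame of bin between 0.086 and 0.14 m and y of last_left in the frame of bin between -0.08 and 0.08 m and angle between each of last_left, last_right's own z axis and vertical below 0.15 rad and x of last_right in the frame of bin between 0.086 and 0.14 m and y of last_right in the frame of bin between -0.08 and 0.08 m and value of joint gate above 0.5 rad), for 0.2 s.
At the end, for the whole second after the job is handed in: Both lasts upright (within 0.15 rad), at rest and fully inside the bin: origins 86 to 140 mm behind the mouth and within 80 mm of the bin's midline; the gate within 0.03 rad of shut with its tongue sprung out again (pushed in less than 4 mm) behind the strike (x of last_left in the frame of bin between 0.086 and 0.14 m and y of last_left in the frame of bin between -0.08 and 0.08 m and angle between each of last_left, last_right's own z axis and vertical below 0.15 rad and x of last_right in the frame of bin between 0.086 and 0.14 m and y of last_right in the frame of bin between -0.08 and 0.08 m and linear speed of each of last_left, last_right below 0.02 m/s and value of joint gate below 0.03 rad and value of joint latch_tongue below 0.004 m); the robot touches nothing.
It fails at once if a jar is moved more than 30 mm (distance of any of jar_dye, jar_wax, jar_glue from where it was at the start of the episode above 0.03 m).
It fails at once if the tub is moved more than 30 mm (distance of tub from where it was at the start of the episode above 0.03 m).
It fails at once if a tool is moved more than 30 mm (distance of any of hammer, awl, brush from where it was at the start of the episode above 0.03 m).
It fails at once if a last is tipped over (angle between any of last_left, last_right's own z axis and vertical above 0.6 rad).
It also fails if it takes over 50 s, if anything falls off the work surface, if the arm or the gripper's body presses on something with over 40 N, if the wrist force passes 120 N, or if a joint passes its speed limit or range.

ROBOT

A 6-joint arm with a two-finger parallel gripper is mounted at the origin on the work surface. World frame = base frame: x ahead of the robot, y to its left, z up, the work surface at z = 0. Lengths are in m, angles in degrees, forces in N, time in s.
With the tool pointing down it reaches from about 0.4 to 0.825 m from the base axis. Payload 7 kg.
Tool frame: the origin (TCP) lies midway between the tips of the shut fingers; the grasp point (between the pads) lies 19 mm behind it; z points along the fingers, y is the line along which they close (so a half turn about z gives the same grasp; the last joint's range is limited). The gripper opens to 88 mm and grips with 3 to 60 N. Pads are 19 mm wide; open, the fingers measure 130 mm over their backs; the gripper's body (78 mm by 193 mm) begins 47 mm behind the grasp point.
Start: joints at [-56.946, 20.546, 0.682, 0, -70.136, -16.507], TCP at [0.192, -0.647, 0.227] pointing down, gripper open.
Joint ranges: [-176.03, 176.03], [-82.01, 121.73], [-58.28, 71.71], [-173.87, 95.51], [-174.79, -0.11], [-173.66, 173.66]. Speed limits (degrees/s): [136.94, 136.94, 172.46, 180, 180, 180].

INTERFACE

Orientations are given as a 3x3 rotation matrix whose columns are the frame's x, y, z axes.
In Python, from rig import robot gives the robot as it stands. Calls block until the motion is done:
- robot.goto(position, orientation): joint-space move of the TCP to a pose.
- robot.servo_line(position, ori=None, speed=0.15): straight line of the TCP; ori=None keeps the orientation; speed is the mean speed in m/s.
- robot.movej(angles): joint-space move.
- robot.move_gripper(opening): opening from 0.0 (shut) to 1.0 (fully open); the grip force is fixed at half the most; returns when the fingers have stopped.
- robot.dwell(seconds).
- robot.ik(position, orientation): joint angles nearest the present ones, or None.
- robot.grab_frame(name): name is "scene" or "top"; returns (picture, depth): 480x640x3 uint8, red, green, blue; 480x640 float32, m along the optical axis (not along the pixel's ray), 0 where there is no reading.
- robot.camera_info(name): a dict with "vfov" (degrees; the focal length in pixels is half the picture's height over the tangent of half this angle, whatever the lens; pixels are square), "cx", "cy" (the principal point, pixels), "view" (4x4, takes a point from world to camera coordinates). Camera axes: x right, y down, z forward; pixel columns grow to the right and rows downward; lengths in m; the calibration is good to about 2 mm. A picture is of the moment at which its call begins. camera_info takes no time and is no camera call.
A pose or a line that the arm cannot do raises robot.Unreachable and nothing moves.
- robot.job_done(): hands the job in; it is judged then, once.
Readings, each from a call of its own:
- robot.read_t(): time.
- robot.read_qpos(): joint angles.
- robot.read_qvel(): joint speeds.
- robot.read_effort(): joint torques, N m.
- robot.read_position(): TCP position.
- robot.read_tcp_rot(): TCP orientation.
- robot.read_force(): force on the tool from outside, world axes, zero at the start.
- robot.read_ft_torque(): the same for the moment, N m.
- robot.read_grip_width(): opening from 0.0 (shut) to 1.0 (fully open).
- robot.read_finger_force(): force on a finger pad.
Only numpy, scipy, OpenCV 4.12 (cv2) and the standard library are available. Lean on these libraries where they do the work, as an engineer would, in place of code of your own. Each camera call takes 0.05 s, during which the arm holds its last target. There are 200 camera calls.

## Working session

There is one attempt and no reset: what is moved stays moved. The work goes in short steps, each a Python script; the robot and the scene stay as the last script left them, time stands still between calls to the robot, and variables do not carry over. Pictures are saved under pics/ and viewed, at most 10 in all, crops included, and the job is handed in when it is done.

```bash
mkdir -p pics
cat > h.py <<'E'
import numpy as np, cv2
from rig import robot
def cam(n):
    c=robot.camera_info(n); f=240/np.tan(np.radians(c['vfov'])/2)
    return f,c['cx'],c['cy'],np.linalg.inv(np.array(c['view']))
def cloud(n,d):
    f,cx,cy,T=cam(n); v,u=np.mgrid[:480,:640]
    P=np.stack([(u-cx)/f*d,(v-cy)/f*d,d],-1)
    return P@T[:3,:3].T+T[:3,3]
def ray(n,u,v,z):
    f,cx,cy,T=cam(n); r=T[:3,:3]@np.array([(u-cx)/f,(v-cy)/f,1]); o=T[:3,3]
    return o+r*(z-o[2])/r[2]
E
python3 - <<'E'
from h import *
for n in("top","scene"):
    p,d=robot.grab_frame(n); np.savez(n+'0.npz',p=p,d=d)
    cv2.imwrite(f'pics/{n}0.png',p[:,:,::-1]); print(n,cam(n)[0],cam(n)[3].round(3).tolist(),(d==0).mean())
print(robot.read_t(),robot.read_tcp_rot())
E
```

```text
top 575.9051310279174 [[0.017, -0.995, 0.098, 0.399], [-1.0, -0.016, 0.015, -0.083], [-0.013, -0.098, -0.995, 1.671], [0.0, 0.0, 0.0, 1.0]] 0.0037923177083333333
scene 497.3105376156299 [[0.77, 0.546, -0.33, 0.935], [0.638, -0.658, 0.4, -0.528], [0.001, -0.518, -0.855, 1.117], [0.0, 0.0, 0.0, 1.0]] 0.003974609375
0.1 [[-9.58623629e-01 -2.84676019e-01 -5.50135621e-04]
 [-2.84676519e-01  9.58622640e-01  1.38354094e-03]
 [ 1.33511535e-04  1.48290573e-03 -9.99998892e-01]]
```

View pics/top0.png

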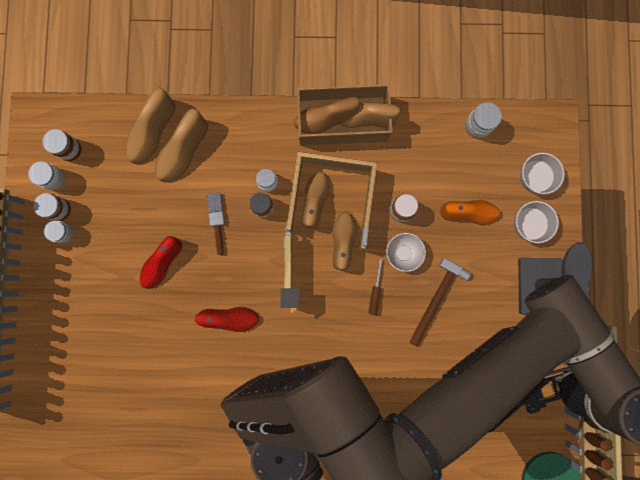

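View pics/scene0.png

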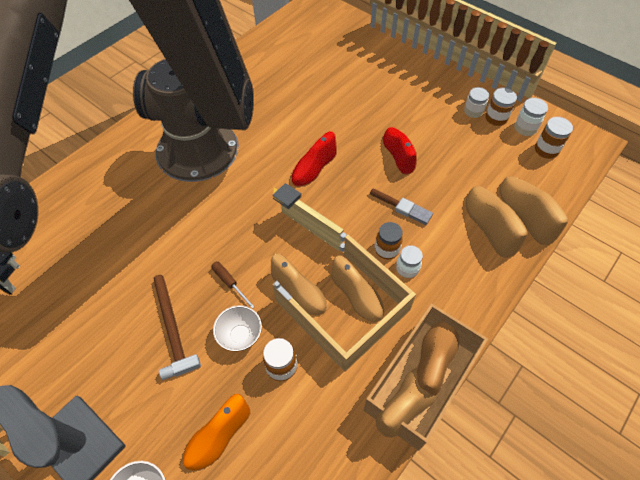

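Top view: the bin is at u 288–376, v 153–250, with the strike at about (365,239). The gate is open, from its hinge at (289,233) to its free end at (290,300). One brown last is inside at (316,200), and one is half out at (343,240) with its heel at (343,262).

Last candidates:
- **Red at (160,262) and (227,319), orange at (470,211):** look-alikes, leave alone.
- **Brown pair at (150,125) and (180,145), and the two in the crate at (345,112):** not in the bin.
- **Brown at (343,240):** stands half out of the bin's mouth in the latch half, so it's the one to push.

I'll check it in an enlarged crop.

```bash
cat > meas.py <<'E'
from h import *
def fitline(Q):
    vx,vy,x,y=cv2.fitLine(Q.astype(np.float32),cv2.DIST_HUBER,0,1e-4,1e-4).ravel(); return np.array([vx,vy]),np.array([x,y])
def sel(P,box,z0,z1):
    u0,u1,v0,v1=box; Q=P[v0:v1,u0:u1].reshape(-1,3); return Q[(Q[:,2]>z0)&(Q[:,2]<z1)]
E
python3 - <<'E'
from meas import *
a=np.load('top0.npz'); p,d=a['p'],a['d']; P=cloud('top',d)
L=sel(P,(358,385,172,226),.082,.098); B=sel(P,(302,370,145,175),.082,.098); H=sel(P,(284,300,160,226),.082,.098)
for n,Q in(('latch',L),('back',B),('hinge',H)):
    v,c=fitline(Q[:,:2]); print(n,len(Q),c.round(4),np.degrees(np.arctan2(v[1],v[0])).round(2))
G=sel(P,(275,300,238,285),.082,.098); v,c=fitline(G[:,:2]); print('gate',len(G),c,np.degrees(np.arctan2(v[1],v[0])))
S=sel(P,(355,375,225,255),.100,.112); print('strike',len(S),S.mean(0) if len(S) else 0)
for n,b in(('out',(328,358,205,275)),('in',(301,330,168,232))):
    Q=sel(P,b,.01,.105 if 0 else .095); Hh=Q[Q[:,2]>.06]
    print(n,len(Q),'zmax',Q[:,2].max(),'heel',len(Hh),Hh.mean(0),'xmin',Q[:,0].min(),Hh[:,0].min(),Hh[:,1].min(),Hh[:,1].max(),'toe',Q[Q[:,0].argmax()])
for n,(u,v) in dict(awl=(376,312),awltip=(381,262),tub=(406,253),hamhead=(455,268)).items(): print(n,P[v,u].round(3))
c=cv2.resize(p[140:320,270:430],None,fx=3.3,fy=3.3,interpolation=cv2.INTER_CUBIC); cv2.imwrite('pics/crop.png',c[:,:,::-1])
E
```

```text
latch 233 [ 0.6524 -0.2242] -7.23
back 307 [ 0.7632 -0.1327] 82.72
hinge 277 [ 0.6626 -0.0122] -7.05
gate 274 [0.47682905 0.00074887] 0.10364159
strike 12 [ 0.52682482 -0.20885997  0.10572563]
out 1095 zmax 0.08924880000887869 heel 427 [ 0.502666   -0.15273745  0.07350879] xmin 0.4561695903819554 0.4561695903819554 -0.17720887716915049 -0.13010430002453782 toe [ 0.62783521 -0.19378478  0.0100475 ]
in 1087 zmax 0.08793568835889709 heel 425 [ 0.62105218 -0.06396453  0.07334235] xmin 0.5673157545174062 0.5750243195616876 -0.08852103915643185 -0.04120711057662565 toe [ 0.74844856 -0.02882765  0.01507154]
awl [ 0.338 -0.249  0.024]
awltip [ 0.48  -0.264  0.016]
tub [ 0.508 -0.337  0.006]
hamhead [ 0.466 -0.473  0.024]
```

View pics/crop.png

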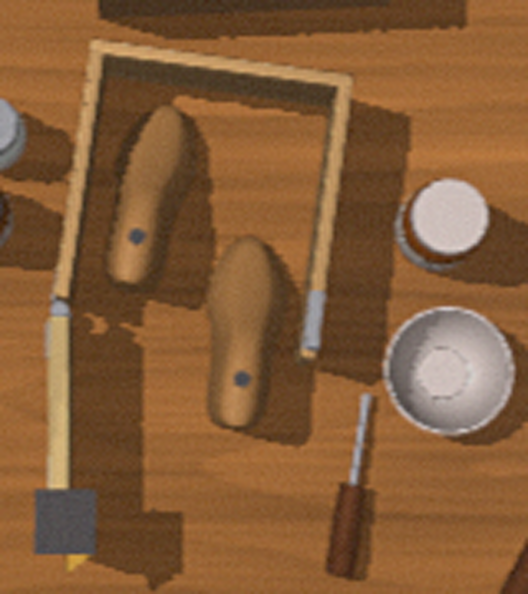

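The crop confirms it: a brown last stands half out of the mouth in the latch half, heel at crop (238,425), toe at (248,237), and it's clear of the latch wall. Now I'll fix its pose in the bin frame and push with the fingers slightly apart, cradling the round heel.

```bash
cat >> meas.py <<'E'
yaw=np.radians(-7.2); ex=np.array([np.cos(yaw),np.sin(yaw),0]); ey=np.array([-np.sin(yaw),np.cos(yaw),0]); O=np.array([.5469,-.1043,0])
def W(x,y,z): return O+x*ex+y*ey+np.array([0,0,z])
def Bf(P): Q=P-O; return np.stack([Q@ex,Q@ey,Q[...,2]],-1)
def R(th=0): # tool down, y along the gate at angle th (th=0: bin y)
    y=np.sin(th)*ex+np.cos(th)*ey; z=np.array([0,0,-1.]); return np.stack([np.cross(y,z),y,z],1)
def last(Pb,y0,y1,x0=-.11,x1=.2):
    q=Pb.reshape(-1,3); q=q[(q[:,0]>x0)&(q[:,0]<x1)&(q[:,1]>y0)&(q[:,1]<y1)&(q[:,2]>.012)&(q[:,2]<.1)]
    hb=q[:,0].min(); h=q[(q[:,0]<hb+.05)&(q[:,2]>.05)]; 
    return dict(back=hb,heely=(h[:,1].min()+h[:,1].max())/2,hw=np.ptp(h[:,1]),toe=q[q[:,0].argmax()].round(3),ymin=q[:,1].min(),ymax=q[:,1].max(),n=len(q))
E
python3 - <<'E'
from meas import *
d=np.load('top0.npz')['d']; Pb=Bf(cloud('top',d))
a=last(Pb,-.097,-.012); print('out',a); print('in',last(Pb,.0,.097,.0))
th=1.445
for r in (.125,):
    print('gate ik',robot.ik(O+(-.008-r*np.sin(th))*ex+(.106-r*np.cos(th)+.04)*ey+[0,0,.055],R(th)), robot.ik(W(-.03,-.02,.055),R(0)))
hy=a['heely']; bx=a['back']
print(robot.ik(W(bx-.04,hy,.05),R()))
robot.move_gripper(.27)
robot.goto(W(bx-.04,hy,.18),R()); robot.servo_line(W(bx-.04,hy,.05)); 
f0=robot.read_force(); print(robot.read_t(),f0,robot.read_grip_width())
p,d=robot.grab_frame('scene'); cv2.imwrite('pics/s1.png',p[150:450,150:450][:,:,::-1].repeat(2,0).repeat(2,1))
E
```

```text
out {'back': np.float64(-0.08404842610196471), 'heely': np.float64(-0.05439528199757567), 'hw': np.float64(0.046084141075096854), 'toe': array([ 0.149, -0.027,  0.012]), 'ymin': np.float64(-0.0864454846515072), 'ymax': np.float64(-0.016454663705992616), 'n': 1091}
in {'back': np.float64(0.0006051461472011202), 'heely': np.float64(0.04996883313233648), 'hw': np.float64(0.045594108400105436), 'toe': array([0.193, 0.041, 0.013]), 'ymin': np.float64(0.009649409612755453), 'ymax': np.float64(0.08062808071063053), 'n': 1079}
gate ik [ 31.69956041   9.2678432  -41.57942484   0.         -39.15273196
 148.30803819] [   8.11241184   17.19451984  -30.06268332    0.          -42.74279684
 -105.31241184]
[   6.90233448   10.33789808  -41.11761638    0.          -38.54448555
 -104.10233448]
4.2667 [ 0.48513244 -0.35797587  0.76433038] 0.2691374468177725
```

View pics/s1.png

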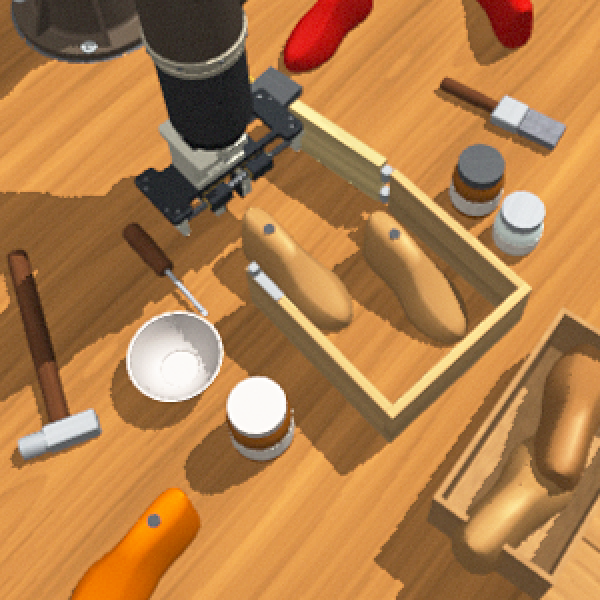

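The gripper is behind the heel (crop ~(240,190)) and clear of the gate. Pushing now.

Run:
```python
from meas import *
f0=np.array(robot.read_force())
for x in (-.10,-.07,-.04,-.01,.013):
    robot.servo_line(W(x,-.054+ .004*(x+.1)/.113,.05),speed=.06)
    print(x,((np.array(robot.read_force())-f0)@np.stack([ex,ey],1)).round(1),Bf(np.array(robot.read_position())).round(4))
robot.servo_line(W(-.03,-.05,.05)); robot.servo_line(W(-.05,-.05,.2),speed=.25)
robot.goto(W(-.12,.24,.25),R(1.445))
p,d=robot.grab_frame('top'); np.savez('top1.npz',p=p,d=d); P=cloud('top',d); Pb=Bf(P)
print('out',last(Pb,-.097,-.008,.004)); print('in',last(Pb,.0,.097,.004)); print(robot.read_t())
G=sel(P,(275,300,238,285),.082,.098);
if len(G)>50: v,c=fitline(G[:,:2]); print('gate',len(G),c,np.degrees(np.arctan2(v[1],v[0])))
cv2.imwrite('pics/t1.png',cv2.resize(p[130:330,190:430],None,fx=2.5,fy=2.5)[:,:,::-1])
```

```text
-0.1 [0.2 0.6] [-0.1001 -0.054   0.0498]
-0.07 [1. 0.] [-0.0695 -0.0529  0.05  ]
-0.04 [1.1 0.3] [-0.0396 -0.0518  0.05  ]
-0.01 [ 0.4 -0.1] [-0.0095 -0.0507  0.05  ]
0.013 [ 1.3 -0.1] [ 0.0134 -0.0499  0.05  ]
out {'back': np.float64(0.021320800112643097), 'heely': np.float64(-0.050982711797875946), 'hw': np.float64(0.0450471251661722), 'toe': array([ 0.19 , -0.05 ,  0.018]), 'ymin': np.float64(-0.08519285529847878), 'ymax': np.float64(-0.015761901424297346), 'n': 1075}
in {'back': np.float64(0.02252264904457021), 'heely': np.float64(0.05034668165104275), 'hw': np.float64(0.04467818686721303), 'toe': array([0.196, 0.039, 0.013]), 'ymin': np.float64(0.001485774699370913), 'ymax': np.float64(0.08038880968138813), 'n': 1073}
12.0917
gate 276 [0.4667008  0.00090072] 1.9425682
```

View pics/t1.png

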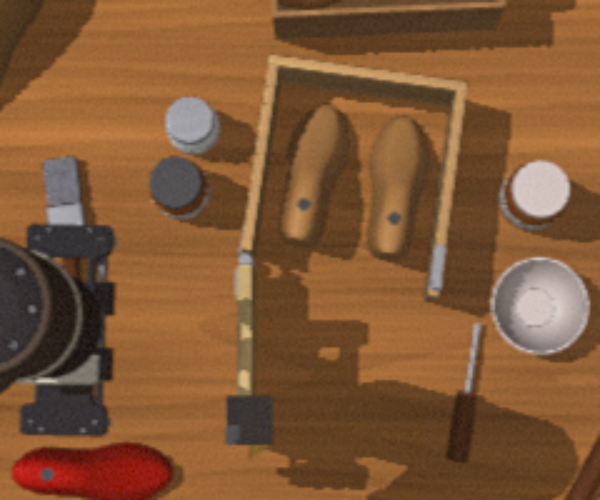

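Both lasts are inside (heels 21–22 mm past the mouth) and the gate is still wide open. The wrist range needs the half-turned tool orientation for the sweep, so I'll swing the gate shut that way at 125 mm from the hinge, which keeps it clear of the latch case.

```bash
cat >> meas.py <<'E'
F=np.diag([-1.,-1,1])
def gp(th,s,z=.055,r=.125):
    return W(-.008-r*np.sin(th)-s*np.cos(th),.106-r*np.cos(th)+s*np.sin(th),z)
def fn(th): # force along outward normal
    return float(np.array(robot.read_force())@(-np.cos(th)*ex+np.sin(th)*ey))
E
python3 - <<'E'
from meas import *
robot.move_gripper(0)
robot.goto(gp(1.445,.06,.2),R(1.445)@F); print(robot.read_qpos())
robot.servo_line(gp(1.445,.06)); robot.servo_line(gp(1.445,.022))
print(robot.read_t(),fn(1.445))
for th in np.arange(1.35,.14,-.15):
    robot.servo_line(gp(th,.0175),R(th)@F,speed=.08); print(round(th,2),round(fn(th),1),end=' | ')
print(robot.read_t())
p,d=robot.grab_frame('top'); np.savez('top2.npz',p=p,d=d)
cv2.imwrite('pics/t2.png',cv2.resize(p[130:330,190:430],None,fx=2.5,fy=2.5)[:,:,::-1])
E
```

```text
[ 3.46181806e+01 -1.92543558e+00 -3.05356403e+01  2.08991629e-03
 -6.13866738e+01 -3.45795266e+01]
16.7917 0.3122844773210921
1.35 -0.3 | 1.2 -0.1 | 1.05 -0.1 | 0.9 0.1 | 0.75 -0.3 | 0.6 0.2 | 0.45 0.3 | 0.3 0.2 | 0.15 -0.3 | 20.2167
```

View pics/t2.png

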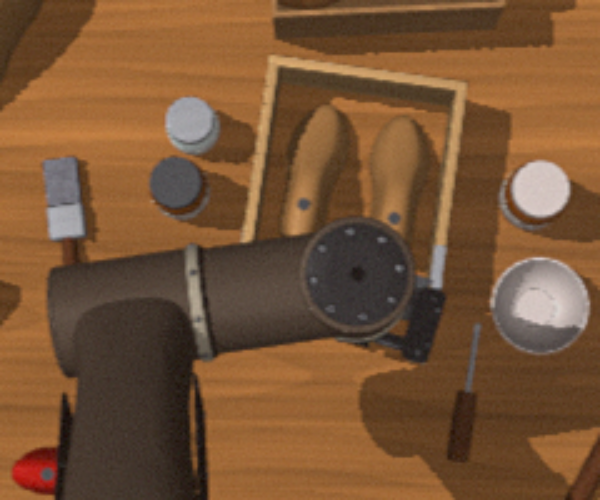

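The gate has left its open position and is hidden under the wrist, near shut by the strike at (437,265). Next I'll press slowly while watching the force.

Run:
```python
from meas import *
for th in np.arange(.12,-.16,-.02):
    robot.servo_line(gp(max(th,0),.0175+.125*min(th,0)),R(max(th,0))@F,speed=.03); f=fn(0); print(round(th,2),round(f,1),end=' | ')
    if f>28: break
robot.dwell(.3); print('hold',fn(0),robot.read_t())
robot.servo_line(gp(0,.06)); robot.servo_line(gp(0,.09,.2),speed=.25); robot.goto(gp(1.2,.2,.3),R(1.2)@F)
p,d=robot.grab_frame('top'); np.savez('top3.npz',p=p,d=d); P=cloud('top',d); Pb=Bf(P).reshape(-1,3)
g=Pb[(Pb[:,0]>-.06)&(Pb[:,0]<.03)&(Pb[:,1]>-.03)&(Pb[:,1]<.09)&(Pb[:,2]>.083)&(Pb[:,2]<.098)]
v,c=fitline(g[:,:2]); print('gate',len(g),c,np.arctan2(-v[0],-v[1]) , v); print(robot.read_t())
print('out',last(Bf(P),-.097,-.008,.01)); print('in',last(Bf(P),.0,.097,.01))
cv2.imwrite('pics/t3.png',cv2.resize(p[130:330,190:430],None,fx=3,fy=3)[:,:,::-1])
```

```text
0.12 5.2 | 0.1 6.8 | 0.08 7.8 | 0.06 8.3 | 0.04 0.8 | 0.02 0.7 | -0.0 7.3 | -0.02 14.9 | -0.04 22.7 | -0.06 29.7 | hold 30.648802529912953 23.0917
gate 242 [-0.00777799  0.03081383] -3.1410477 [5.4510037e-04 9.9999988e-01]
26.025
out {'back': np.float64(0.010118610881483322), 'heely': np.float64(-0.05715591112264639), 'hw': np.float64(0.05648826283969659), 'toe': array([ 0.191, -0.05 ,  0.016]), 'ymin': np.float64(-0.08540004254249468), 'ymax': np.float64(-0.016596722955586774), 'n': 1041}
in {'back': np.float64(0.02228922813180025), 'heely': np.float64(0.04930376235945447), 'hw': np.float64(0.04661076120309643), 'toe': array([0.192, 0.041, 0.018]), 'ymin': np.float64(0.0104931463061635), 'ymax': np.float64(0.08175699691770691), 'n': 1081}
```

View pics/t3.png

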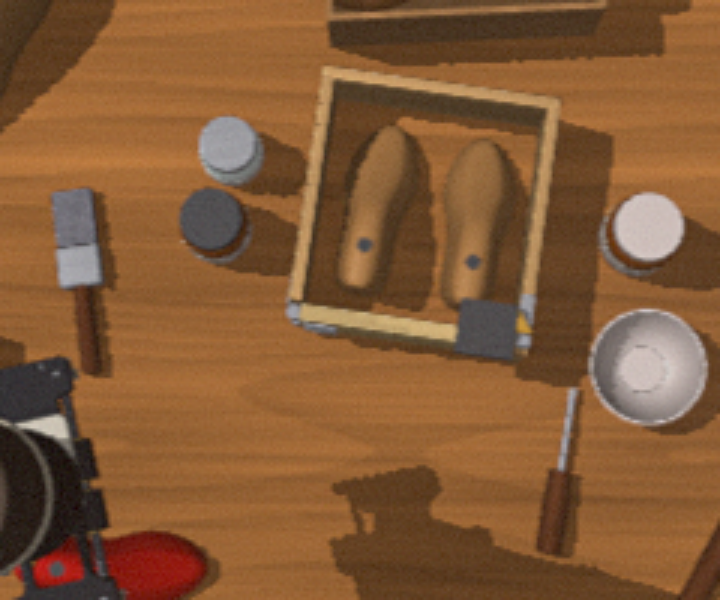

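The gate is shut (angle about 0) and stays there by itself. The brass tongue shows at (522,323) behind the strike, the force dropped when it snapped, and both lasts are inside.

```bash
python3 -c "
from rig import robot
robot.dwell(.3); print(robot.job_done())"
```

```text
the job is handed in; nothing more can be done
None
```

I slid the half-out last into the bin beside the other one and swung the gate shut; the final picture shows both lasts inside and the gate latched. I handed the job in at about 26 s, but no verdict came back.

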